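# Centre the brioche on its cake stand

## Robot

A 6-joint arm with a two-finger parallel gripper is mounted at the origin on the work surface. World frame = base frame: x ahead of the robot, y to its left, z up, the work surface at z = 0. Lengths are in mm, angles in rad, forces in N, time in s.
With the tool pointing down it reaches from about 400 to 925 mm from the base axis. Payload 12.5 kg.
Tool frame: the origin (TCP) lies at the very end of the fingers, on their centre line; the grasp point (between the pads) lies 19 mm behind it; y points along the fingers, z is the direction in which the jaws open and shut, and the axes are right-handed (so a half turn about y gives the same grasp; the last joint's range is limited). The gripper opens to 95 mm and grips with 3 to 60 N. Pads are 20 mm wide; open, the fingers measure 119 mm over their backs; the gripper's body (75 mm by 180 mm) begins 59 mm behind the grasp point.
Start: joints at [-1.341, 0.491, 1.559, -0, 1.092, -0.106], TCP at [205.976, -590.102, 214.661] pointing down, gripper open.
Joint ranges: [-3.1, 3.1], [-0.84, 2.19], [0.05, 2.79], [-1.13, 4.28], [0.06, 2.93], [-2.69, 2.69]. Speed limits (rad/s): [2.22, 2.22, 2.79, 3.14, 3.14, 3.14].

## Interface

Orientations are given as [roll, pitch, yaw] about the fixed x, y, z axes, in that order (R = Rz(yaw) Ry(pitch) Rx(roll)).
In Python, from cell import env, optics gives the robot as it stands.
- The arm moves only by the tool drive_tool, never from a script. Its argument "steps" is a list of rows, each an object with "slide": the shift along the tool's x, y, z in m, a list of three; "dr": the turn, a rotation vector about the tool's x, y, z in rad, a list of three; "fingers": the finger opening in m, from 0 to 0.0951. A call has 1 to 5 rows; each row is the pose to reach, as a shift and turn from the pose commanded when the call began, along the tool's axes at that moment; what a row does not reach only later rows make up. A row lasts 1/12 s, in which the tool goes at most 41.7 mm and 7.16 degrees, less where a joint would pass 70% of its speed; a pose out of reach is approached as far as the arm can. A call with a gripper value outside its range is refused whole. The fingers move at their own pace and stop on an object; the grip force is fixed at half the most. Time passes only in rows, so rows that repeat a pose let the fingers close. It gives the time, the measured TCP pose, the force and the opening at its end, in the units of the state.
- env.state(): the state, without advancing time (a new reading comes with each control period).
- optics.read_camera(name): name is "side" or "top" or "wrist"; returns the picture (400x640x3 uint8, red, green, blue); there is no depth.
- optics.camera_model(name): a dict with "mtx" (3x3 intrinsics, pixels), "R" (3x3) and "t" (3): a world point X has camera coordinates R X + t. Camera axes: x right, y down, z forward; pixel columns grow to the right and rows downward; lengths in mm; the calibration is good to about 2 mm. A picture is of the moment at which its call begins: read the wrist's pose just before it. camera_model takes no time and is no camera call; for the wrist camera it gives the pose at the moment of the call.
- env.job_done(): hands the job in, once; it reports no verdict.
The state is a dict: "t": time; "joints": joint angles; "qvel": joint speeds; "tau": joint torques, N m; "eef_pos": TCP position; "tcp_rot": TCP orientation; "ft_force": force on the tool from outside, world axes, zero at the start; "moment": the same for the moment, N m; "opening": opening from 0.0 (shut) to 1.0 (fully open).
Only numpy, scipy, OpenCV 4.12 (cv2) and the standard library are available. Lean on these libraries where they do the work, as an engineer would, in place of code of your own. Each camera call takes 0.05 s, during which the arm holds its last target.

## Task

The brioche on the white cake stand has been put down near the edge of the plate: nudge it with light taps of the fingertips until it stands upright in the middle of the plate, with the same width of plate showing all round. Do not pinch it, pick it up, strike it hard or knock it over, and leave the cake stand and the jar, roll and ramekin where they are. Finish with the hand clear of everything.

Things in the scene. Friction and masses are not known exactly. Their poses are not given: they have to be found in the camera images.
- brioche_mid (a point): On the axis of a loose, rigid, round golden brioche with a small head, half-way up (34 mm above its foot); z up its axis. 68 mm high, about 110 g. Bellied foot, flat over 30 mm diameter: it rocks a little before it slides and topples if pushed high up. Widest, 82 mm diameter, 27 to 31 mm above the plate; head 38 mm diameter, from 45 mm up.
- plate_middle (a point): Middle of the top face of the cake stand's plate; z up. The loose white ceramic stand (0.9 kg) is on the table; its plate is a flat disc without a lip, 124 mm in diameter, 8 mm thick, its top 90 mm above the table, over a slim stem and a round foot of 110 mm diameter.
- stand: The same loose cake stand; origin at the centre of its underside, on the table; z up.
- jar: Loose closed round amber glass jar with a brass-coloured lid, 66 mm in diameter, 82 mm high, on the table; origin at the centre of its underside. Not to be disturbed.
- roll: Loose round seeded bread roll, 92 mm in diameter, 55 mm high, on the table; origin at the centre of its underside. Not to be disturbed.
- ramekin: Loose empty white ceramic cup (ramekin), 84 mm in diameter at the rim, 45 mm high, on the table; origin at the centre of its underside. Not to be disturbed.
Things that resemble listed ones, but are neither listed nor needed, are in the scene too. Leave any green look-alike of the part that bears brioche_mid alone. Leave any green look-alike of the stand alone.

How it is judged:
By the outcome, as a careful person would: the job done as asked, in the order asked, and still so for the second after the job is handed in, with the robot touching nothing.
It also fails if it takes over 45 s, if anything falls off the work surface, if the arm or the gripper's body presses on something with over 40 N, if the wrist force passes 120 N, or if a joint passes its speed limit or range.

## Working session

There is one attempt and no reset: what is moved stays moved. The work goes in short steps, Python scripts to look and compute and a tool call to move; the robot and the scene stay as the last step left them, time stands still between calls to the robot, and variables do not carry over. Pictures are saved under pics/ and viewed, and the job is handed in when it is done.

Besides the shell and the picture viewer there is one more tool, called after "Call:" by a JSON object that holds its "api" and its "payload", one argument or row to a line. drive_tool: Moves the arm, as the interface text tells. Its arguments: {"type":"object","properties":{"steps":{"type":"array","items":{"type":"object","properties":{"slide":{"type":"array","items":{"type":"number"}},"dr":{"type":"array","items":{"type":"number"}},"fingers":{"type":"number"}}}}},"required":["steps"]}

```bash
mkdir -p pics; ls; python3 - <<'E'
from cell import env, optics
import cv2
s=env.state();print(s['t'],s['eef_pos'],s['tcp_rot'],s['opening'])
for n in ['side','top','wrist']:
    cv2.imwrite(f'pics/{n}0.png',optics.read_camera(n)[:,:,::-1])
    m=optics.camera_model(n);print(n,m['mtx'].round(1).tolist(),(-m['R'].T@m['t']).round(1),m['R'].round(2).tolist())
E
```

```text
pics
0.0 [ 205.92544601 -589.84353461  214.05828637] [-1.57189127e+00  1.28399726e-04 -2.80578529e+00] 1.0004671174519466
side [[430.6, 0.0, 320.7], [0.0, 430.6, 208.1], [0.0, 0.0, 1.0]] [392.6 863.7 602.8] [[-0.99, -0.15, 0.01], [-0.08, 0.49, -0.87], [0.13, -0.86, -0.49]]
top [[445.0, 0.0, 324.1], [0.0, 445.0, 199.4], [0.0, 0.0, 1.0]] [4.606e+02 3.000e-01 9.735e+02] [[-0.02, -1.0, -0.01], [-0.99, 0.02, -0.1], [0.1, 0.01, -0.99]]
wrist [[284.9, 0.0, 320.3], [0.0, 284.9, 196.8], [0.0, 0.0, 1.0]] [ 270.7 -568.4  385.2] [[0.33, -0.94, -0.0], [-0.92, -0.32, 0.24], [-0.23, -0.08, -0.97]]
```

View pics/side0.png

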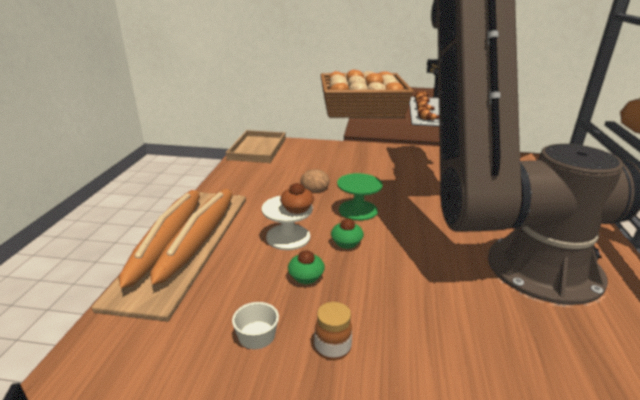

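View pics/top0.png

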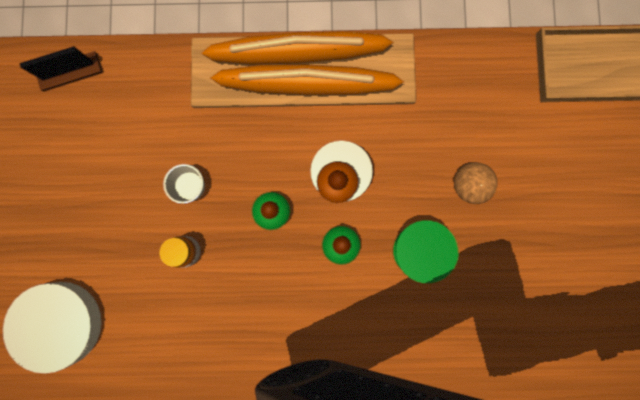

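View pics/wrist0.png

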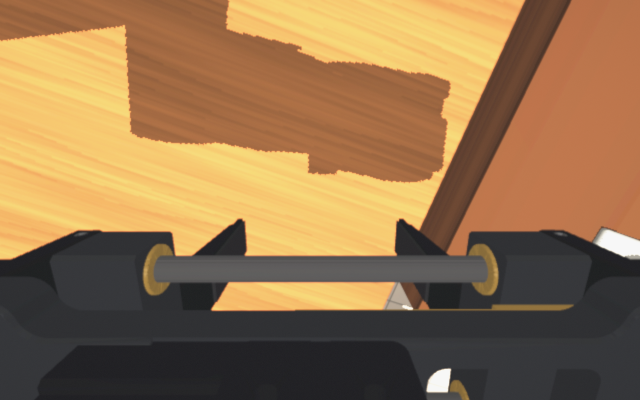

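The white stand is at top-view (342,170), with the golden brioche on it at (338,181), displaced toward the robot. The green brioches at (271,210) and (342,244) and the green stand at (426,251) are the look-alikes. The white disc at (50,328) is too large to be the plate and has no brioche. I'll confirm this in an enlarged crop and measure.

```bash
cat > h.py <<'E'
from cell import env, optics
import cv2, numpy as np
def ray(m,uv,z):
    uv=np.atleast_2d(uv).astype(float)
    d=np.c_[uv,np.ones(len(uv))]@np.linalg.inv(m['mtx']).T@m['R']
    c=-m['R'].T@m['t']
    return (c+d*((z-c[2])/d[:,2])[:,None])
def fit(P):
    # robust algebraic circle fit
    w=np.ones(len(P),bool)
    for _ in range(6):
        A=np.c_[2*P[w,:2],np.ones(w.sum())];b=(P[w,:2]**2).sum(1)
        s=np.linalg.lstsq(A,b,rcond=None)[0];r=np.sqrt(s[2]+s[0]**2+s[1]**2)
        e=abs(np.hypot(*(P[:,:2]-s[:2]).T)-r);w=e<max(1.5,2*np.median(e[w]))
    return s[:2].round(1),round(r,1),w.sum(),len(P)
ROI={'top':(285,120,400,225),'side':(240,165,335,262)}
def masks(im):
    hsv=cv2.cvtColor(im,cv2.COLOR_RGB2HSV);H,S,V=[hsv[...,i].astype(int) for i in range(3)]
    white=(S<60)&(V>110)
    return white,hsv
E
python3 - <<'E'
from h import *
for n in ['top','side']:
    im=cv2.imread(f'pics/{n}0.png');x0,y0,x1,y1=ROI[n]
    cv2.imwrite(f'pics/{n}_crop.png',cv2.resize(im[y0:y1,x0:x1],None,fx=6,fy=6,interpolation=cv2.INTER_NEAREST)[:600])
    h=cv2.cvtColor(im,cv2.COLOR_BGR2HSV)
    pts=[(338,181),(325,186),(338,198),(350,185),(338,165),(300,180),(330,205)] if n=='top' else [(296,192),(290,202),(305,205),(270,210),(287,235),(255,225),(297,187),(312,203),(318,180)]
    for p in pts: print(n,p,h[p[1],p[0]])
E
```

```text
top (338, 181) [ 11 229 126]
top (325, 186) [ 13 238 178]
top (338, 198) [ 14 252 153]
top (350, 185) [ 13 252 152]
top (338, 165) [ 13 255 135]
top (300, 180) [ 13 201 176]
top (330, 205) [ 13 205 177]
side (296, 192) [ 10 162  96]
side (290, 202) [ 11 175 147]
side (305, 205) [ 11 179 127]
side (270, 210) [ 25  25 238]
side (287, 235) [ 23  36 128]
side (255, 225) [ 11 150 190]
side (297, 187) [ 10 178 123]
side (312, 203) [ 12 150 139]
side (318, 180) [ 14 123 186]
```

```bash
sleep 1
```

```text
(no output)
```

View pics/top_crop.png

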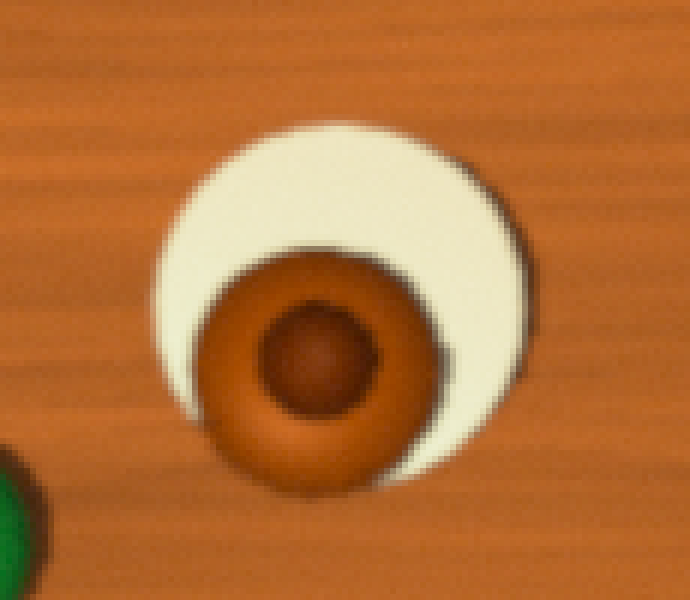

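View pics/side_crop.png

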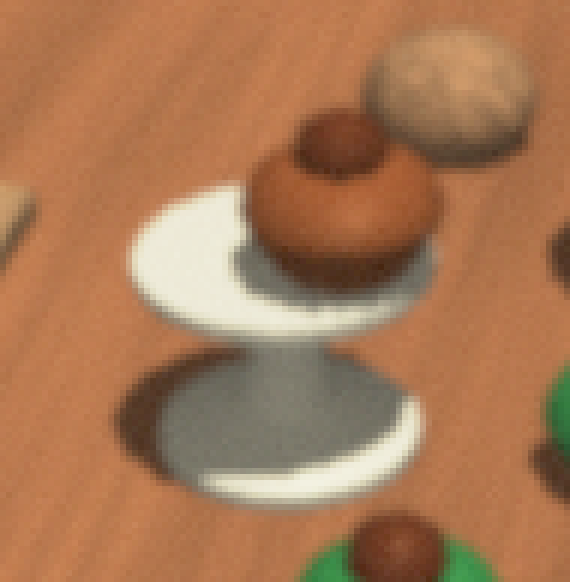

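```bash
cat >> h.py <<'E'
def measure(im=None,tag=None,verbose=True):
    m=optics.camera_model('top')
    if im is None: im=optics.read_camera('top')
    if tag: 
        x0,y0,x1,y1=ROI['top'];cv2.imwrite(f'pics/{tag}.png',cv2.resize(im[y0:y1,x0:x1,::-1],None,fx=5,fy=5,interpolation=cv2.INTER_NEAREST))
    x0,y0,x1,y1=ROI['top']
    big=cv2.resize(im[y0:y1,x0:x1],None,fx=8,fy=8,interpolation=cv2.INTER_CUBIC)
    def topx(c): return (c.reshape(-1,2)+0.5)/8-0.5+[x0,y0]
    hsv=cv2.cvtColor(big,cv2.COLOR_RGB2HSV).astype(int)
    def biggest(mask):
        cs,_=cv2.findContours(mask.astype(np.uint8),cv2.RETR_EXTERNAL,cv2.CHAIN_APPROX_NONE)
        return max(cs,key=cv2.contourArea)
    white=(big[...,2]>110)
    cw=biggest(white)
    hull=cv2.convexHull(cw)
    d=np.array([cv2.pointPolygonTest(hull,(float(p[0]),float(p[1])),True) for p in cw.reshape(-1,2)])
    Pp=ray(m,topx(cw[d<2.0]),90); pc=fit(Pp)
    # brioche belly: white boundary not on hull
    Pb=ray(m,topx(cw[d>14]),119); bc=fit(Pb)
    br=biggest((hsv[...,1]>228)&(hsv[...,0]<20)|(big[...,2]<12)) 
    bc2=fit(ray(m,topx(br),119))
    hd=biggest((big[...,0]<150)&(big[...,1]<60)&(big[...,2]>12)&(hsv[...,1]<248))
    hc=fit(ray(m,topx(hd),90+55))
    if verbose: print('plate',pc,'\nbelly(inner edge)',bc,'\nbelly(sat)',bc2,'\nhead',hc)
    return pc,bc,bc2,hc
E
python3 - <<'E'
from h import *
measure(cv2.imread('pics/top0.png')[:,:,::-1])
# others
m=optics.camera_model('top')
for n,p,z in [('jar',(174,252),82),('ramekin',(184,184),45),('roll',(475,183),25),('gbri',(342,244),60),('gbri2',(270,210),60),('gstand',(426,251),90)]: print(n,ray(m,p,z).round(0))
E
```

```text
plate (array([607.3, -29.2]), np.float64(62.1), np.int64(1138), 1139) 
belly(inner edge) (array([581.4, -21.2]), np.float64(40.8), np.int64(665), 665) 
belly(sat) (array([580. , -20.3]), np.float64(38.2), np.int64(854), 971) 
head (array([529.6,  89.7]), np.float64(25.8), np.int64(217), 425)
jar [[450. 307.  82.]]
ramekin [[592. 301.  45.]]
roll [[ 586. -318.   25.]]
gbri [[460. -29.  60.]]
gbri2 [[533. 118.  60.]]
gstand [[ 444. -193.   90.]]
```

Masks agree with the known sizes (plate r 62.1 against 62, belly r 40.8 against 41). The brioche must go about (+26,-8) mm. The plan is to spread the fingertips 40 mm behind it, lean the hand back about 30° so the tips touch low under the belly, and use small pushes along that line.

```bash
cat > plan.py <<'E'
import sys
from h import *
from scipy.spatial.transform import Rotation as Ro
def target(az,tilt):
    p=np.array([np.cos(az),np.sin(az),0]);up=np.array([0,0,1.])
    y=np.sin(tilt)*p-np.cos(tilt)*up
    z=np.cross(-p,-up)  # x=-p when tilt 0, y=-up
    x=np.cross(y,z)
    return Ro.from_matrix(np.c_[x,y,z]),p
if __name__=='__main__':
    x,y,z,az,tilt=map(float,sys.argv[1:6])
    s=env.state();R0=Ro.from_euler('xyz',s['tcp_rot'])
    R1,p=target(np.radians(az),np.radians(tilt))
    sl=R0.inv().apply(np.array([x,y,z])-s['eef_pos'])/1000
    print('t',round(s['t'],2),'pos',s['eef_pos'].round(1),'F',np.round(s['ft_force'],1),'j',np.round(s['joints'],2),'op',round(s['opening'],2))
    print('slide',sl.round(4),'dr',(R0.inv()*R1).as_rotvec().round(3))
E
python3 plan.py 510 -1 200 -17.2 30
```

```text
t 0.15 pos [ 205.9 -589.9  214.2] F [ 0.7 -0.2  0. ] j [-1.34  0.49  1.56 -0.    1.09 -0.11] op 1.0
slide [-0.4812  0.0146 -0.4558] dr [0.167 0.621 0.506]
```

Call:
{"api": "drive_tool", "payload": {
  "steps": [
    {"slide": [-0.481, 0.015, -0.456], "dr": [0.167, 0.621, 0.506], "fingers": 0.04},
    {"slide": [-0.481, 0.015, -0.456], "dr": [0.167, 0.621, 0.506], "fingers": 0.04},
    {"slide": [-0.481, 0.015, -0.456], "dr": [0.167, 0.621, 0.506], "fingers": 0.04},
    {"slide": [-0.481, 0.015, -0.456], "dr": [0.167, 0.621, 0.506], "fingers": 0.04},
    {"slide": [-0.481, 0.015, -0.456], "dr": [0.167, 0.621, 0.506], "fingers": 0.04}
  ]
}}

```text
t: 0.57
eef_pos: [301.6, -403.6, 209.9]
tcp_rot: [-1.538, 0.405, 2.997]
ft_force: [1.9, 0.1, 0.4]
opening: 0.707
```

```bash
python3 plan.py 510 -1 200 -17.2 30
```

```text
t 0.57 pos [ 301.6 -403.6  209.9] F [1.9 0.1 0.4] j [-1.25  0.25  2.05  0.55  0.7   0.07] op 0.71
slide [-0.1322  0.0534 -0.4304] dr [0.037 0.141 0.116]
```

Call:
{"api": "drive_tool", "payload": {
  "steps": [
    {"slide": [-0.132, 0.053, -0.43], "dr": [0.037, 0.141, 0.116], "fingers": 0.04},
    {"slide": [-0.132, 0.053, -0.43], "dr": [0.037, 0.141, 0.116], "fingers": 0.04},
    {"slide": [-0.132, 0.053, -0.43], "dr": [0.037, 0.141, 0.116], "fingers": 0.04},
    {"slide": [-0.132, 0.053, -0.43], "dr": [0.037, 0.141, 0.116], "fingers": 0.04},
    {"slide": [-0.132, 0.053, -0.43], "dr": [0.037, 0.141, 0.116], "fingers": 0.04}
  ]
}}

```text
t: 0.98
eef_pos: [396.1, -217.8, 205.4]
tcp_rot: [-1.569, 0.521, 2.847]
ft_force: [0.3, -1.3, -0.7]
opening: 0.431
```

```bash
python3 plan.py 510 -1 200 -17.2 30
```

```text
t 0.98 pos [ 396.1 -217.8  205.4] F [ 0.3 -1.3 -0.7] j [-0.8   0.13  2.29  0.78  0.35  0.38] op 0.43
slide [-0.0373  0.0273 -0.2406] dr [0.001 0.005 0.002]
```

Call:
{"api": "drive_tool", "payload": {
  "steps": [
    {"slide": [-0.037, 0.027, -0.24], "dr": [0, 0.005, 0.002], "fingers": 0.04},
    {"slide": [-0.037, 0.027, -0.24], "dr": [0, 0.005, 0.002], "fingers": 0.04},
    {"slide": [-0.037, 0.027, -0.24], "dr": [0, 0.005, 0.002], "fingers": 0.04},
    {"slide": [-0.037, 0.027, -0.24], "dr": [0, 0.005, 0.002], "fingers": 0.04},
    {"slide": [-0.037, 0.027, -0.24], "dr": [0, 0.005, 0.002], "fingers": 0.04}
  ]
}}

```text
t: 1.4
eef_pos: [458.0, -100.0, 201.1]
tcp_rot: [-1.571, 0.517, 2.843]
ft_force: [0.6, -0.4, 0.0]
opening: 0.423
```

```bash
python3 plan.py 510 -1 200 -17.2 30
```

```text
t 1.4 pos [ 458.  -100.   201.1] F [ 0.6 -0.4  0. ] j [-0.38  0.16  2.27  0.2   0.2   1.3 ] op 0.42
slide [-0.0173  0.0111 -0.1099] dr [0.001 0.002 0.006]
```

```bash
python3 plan.py 514 -1 180 -17.2 20
```

```text
t 1.4 pos [ 458.  -100.   201.1] F [ 0.6 -0.4  0. ] j [-0.38  0.16  2.27  0.2   0.2   1.3 ] op 0.42
slide [-0.0108  0.0304 -0.1111] dr [ 0.001  0.002 -0.168]
```

Call:
{"api": "drive_tool", "payload": {
  "steps": [
    {"slide": [-0.011, 0.03, -0.111], "dr": [0, 0.002, -0.168], "fingers": 0.04},
    {"slide": [-0.011, 0.03, -0.111], "dr": [0, 0.002, -0.168], "fingers": 0.04},
    {"slide": [-0.011, 0.03, -0.111], "dr": [0, 0.002, -0.168], "fingers": 0.04},
    {"slide": [-0.011, 0.03, -0.111], "dr": [0, 0.002, -0.168], "fingers": 0.04},
    {"slide": [-0.011, 0.03, -0.111], "dr": [0, 0.002, -0.168], "fingers": 0.04}
  ]
}}

```text
t: 1.82
eef_pos: [515.0, 0.0, 179.6]
tcp_rot: [-1.572, 0.348, 2.843]
ft_force: [-0.8, -0.6, -0.6]
opening: 0.421
```

```bash
python3 plan.py 514 -1 130 -17.2 20
```

```text
t 1.82 pos [515.    0.  179.6] F [-0.8 -0.6 -0.6] j [-0.09  0.29  2.08 -0.16  0.44  1.92] op 0.42
slide [0.0175 0.0464 0.0013] dr [0.001 0.002 0.001]
```

Call:
{"api": "drive_tool", "payload": {
  "steps": [
    {"slide": [0.009, 0.023, 0.001], "dr": [0, 0, 0], "fingers": 0.04},
    {"slide": [0.018, 0.046, 0.001], "dr": [0, 0, 0], "fingers": 0.04},
    {"slide": [0.023, 0.062, 0.001], "dr": [0, 0, 0], "fingers": 0.04},
    {"slide": [0.028, 0.077, 0.001], "dr": [0, 0, 0], "fingers": 0.04},
    {"slide": [0.028, 0.077, 0.001], "dr": [0, 0, 0], "fingers": 0.04}
  ]
}}

```text
t: 2.23
eef_pos: [511.8, -4.0, 96.0]
tcp_rot: [-1.571, 0.344, 2.84]
ft_force: [-0.1, 0.2, -0.7]
opening: 0.422
```

```bash
cat > look.py <<'E'
from h import *;import sys
n=sys.argv[1]
measure(tag=f't{n}')
im=optics.read_camera('side')
x0,y0,x1,y1=ROI['side'];x1+=30
cv2.imwrite(f'pics/s{n}.png',cv2.resize(im[y0:y1,x0:x1,::-1],None,fx=5,fy=5,interpolation=cv2.INTER_CUBIC))
E
python3 look.py 1; python3 plan.py 540 -8.4 98 -17.2 20
```

```text
plate (array([607.3, -29.1]), np.float64(62.2), np.int64(1143), 1144) 
belly(inner edge) (array([581.5, -21.2]), np.float64(40.7), np.int64(666), 666) 
belly(sat) (array([579.8, -20. ]), np.float64(38.4), np.int64(774), 994) 
head (array([541.8,  -8.7]), np.float64(69.9), np.int64(2340), 2700)
t 2.33 pos [513.   -4.1  98.4] F [ 0.1 -1.2 -0.1] j [-0.1   0.43  2.17 -0.34  0.21  2.09] op 0.42
slide [-0.0253  0.0096 -0.0039] dr [-0.    -0.002  0.001]
```

View pics/t1.png

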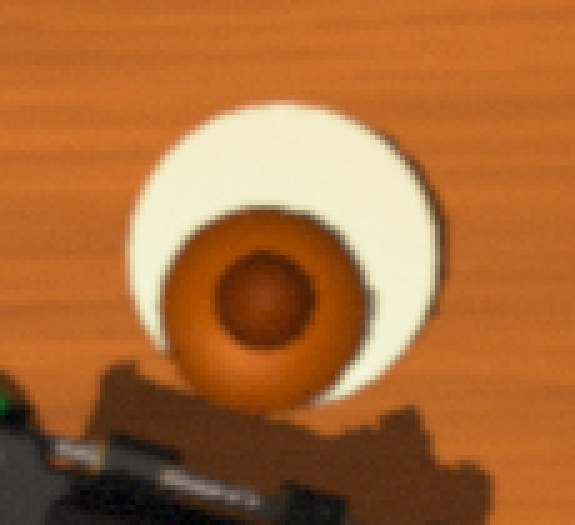

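View pics/s1.png

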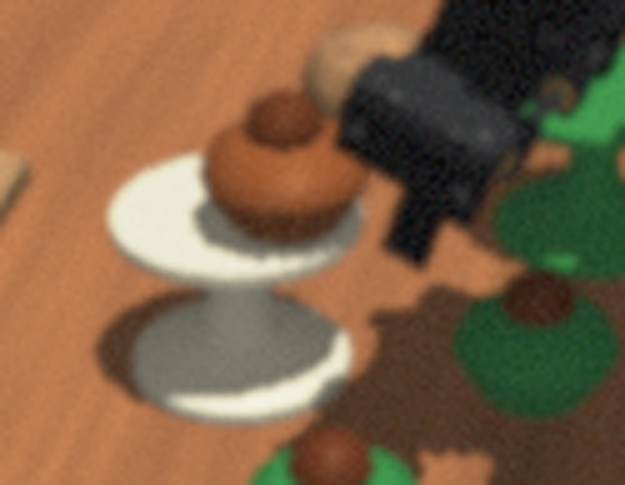

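Call:
{"api": "drive_tool", "payload": {
  "steps": [
    {"slide": [-0.006, 0.002, -0.004], "dr": [0, 0, 0], "fingers": 0.04},
    {"slide": [-0.012, 0.0045, -0.004], "dr": [0, 0, 0], "fingers": 0.04},
    {"slide": [-0.018, 0.007, -0.004], "dr": [0, 0, 0], "fingers": 0.04},
    {"slide": [-0.022, 0.0085, -0.004], "dr": [0, 0, 0], "fingers": 0.04},
    {"slide": [-0.025, 0.0093, -0.004], "dr": [0, 0, 0], "fingers": 0.04}
  ]
}}

```text
t: 2.75
eef_pos: [540.8, -8.0, 98.6]
tcp_rot: [-1.572, 0.35, 2.84]
ft_force: [-0.7, 0.2, 0.2]
opening: 0.42
```

```bash
python3 look.py 2; python3 plan.py 545 -9.9 98 -17.2 20
```

```text
plate (array([607.3, -29.1]), np.float64(62.2), np.int64(1076), 1090) 
belly(inner edge) (array([581.4, -21.2]), np.float64(40.7), np.int64(623), 624) 
belly(sat) (array([581.4, -20.4]), np.float64(37.3), np.int64(820), 961) 
head (array([536.7,  -9.3]), np.float64(72.5), np.int64(2096), 2500)
t 2.85 pos [540.4  -8.   98.4] F [-0.   1.1 -0.6] j [-0.1   0.46  2.11 -0.28  0.24  2.03] op 0.42
slide [-0.0045  0.0021  0.0005] dr [ 0.    -0.001 -0.   ]
```

View pics/s2.png

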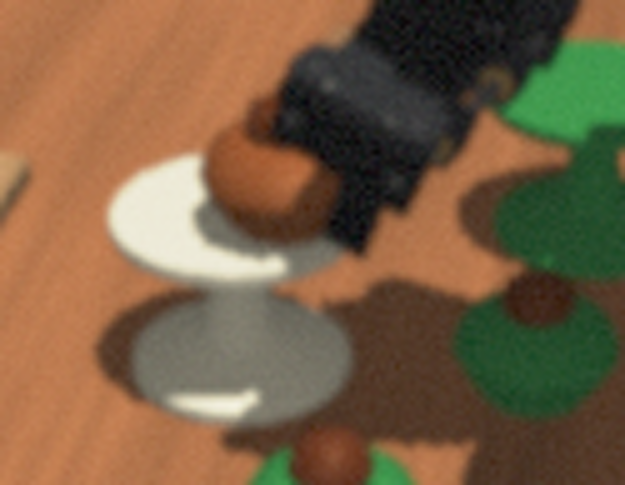

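Brioche not yet moved; the fingertips are just short of it and low. I'll start the taps.

Call:
{"api": "drive_tool", "payload": {
  "steps": [
    {"slide": [-0.002, 0.0008, 0.0003], "dr": [0, 0, 0], "fingers": 0.04},
    {"slide": [-0.0035, 0.0014, 0.0004], "dr": [0, 0, 0], "fingers": 0.04},
    {"slide": [-0.005, 0.002, 0.0005], "dr": [0, 0, 0], "fingers": 0.04},
    {"slide": [-0.0065, 0.0025, 0.0005], "dr": [0, 0, 0], "fingers": 0.04},
    {"slide": [-0.008, 0.003, 0.0005], "dr": [0, 0, 0], "fingers": 0.04}
  ]
}}

```text
t: 3.27
eef_pos: [547.9, -10.8, 98.1]
tcp_rot: [-1.572, 0.348, 2.84]
ft_force: [0.4, -0.4, -0.5]
opening: 0.421
```

```bash
python3 look.py 3; python3 plan.py 555 -13 98 -17.2 20
```

```text
plate (array([607.4, -29.2]), np.float64(62.2), np.int64(1001), 1047) 
belly(inner edge) (array([586.3, -23.9]), np.float64(40.7), np.int64(626), 626) 
belly(sat) (array([587.9, -24. ]), np.float64(36.2), np.int64(624), 1317) 
head (array([538.8, -10.9]), np.float64(78.8), np.int64(2032), 3002)
t 3.37 pos [548.1 -10.8  98.1] F [-0.6 -0.5 -0.1] j [-0.11  0.47  2.09 -0.27  0.25  2.01] op 0.42
slide [-0.0068  0.0026  0.    ] dr [ 0.    -0.001  0.   ]
```

View pics/s3.png

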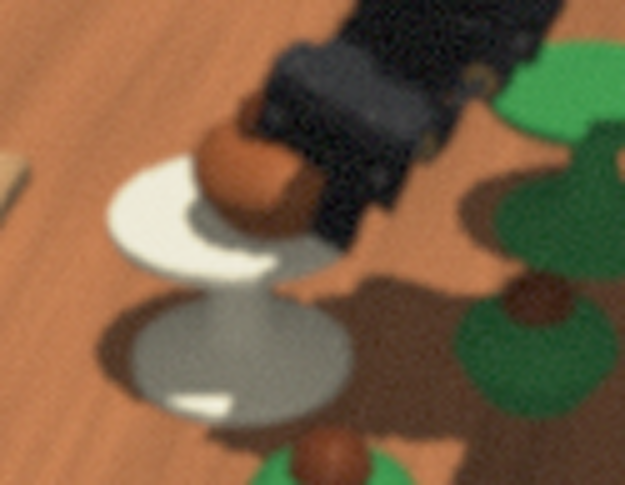

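Call:
{"api": "drive_tool", "payload": {
  "steps": [
    {"slide": [-0.0014, 0.0005, -0.0001], "dr": [0, 0, 0], "fingers": 0.04},
    {"slide": [-0.0028, 0.001, -0.0002], "dr": [0, 0, 0], "fingers": 0.04},
    {"slide": [-0.0042, 0.0015, -0.0003], "dr": [0, 0, 0], "fingers": 0.04},
    {"slide": [-0.0056, 0.002, -0.0004], "dr": [0, 0, 0], "fingers": 0.04},
    {"slide": [-0.007, 0.0025, -0.0005], "dr": [0, 0, 0], "fingers": 0.04}
  ]
}}

```text
t: 3.78
eef_pos: [555.3, -12.5, 98.1]
tcp_rot: [-1.572, 0.349, 2.84]
ft_force: [-1.3, 0.1, -0.0]
opening: 0.422
```

```bash
python3 look.py 4; python3 plan.py 569 -16 98 -17.2 20
```

```text
plate (array([607.4, -29.2]), np.float64(62.2), np.int64(916), 991) 
belly(inner edge) (array([593.6, -25.7]), np.float64(40.7), np.int64(627), 627) 
belly(sat) (array([594.6, -25.5]), np.float64(36.8), np.int64(748), 1353) 
head (array([539.6, -12.7]), np.float64(87.8), np.int64(1770), 3666)
t 3.88 pos [555.4 -12.5  98.2] F [-0.2 -0.  -0.2] j [-0.11  0.47  2.07 -0.26  0.26  2.  ] op 0.42
slide [-0.0131  0.005  -0.0007] dr [ 0.    -0.001  0.   ]
```

View pics/s4.png

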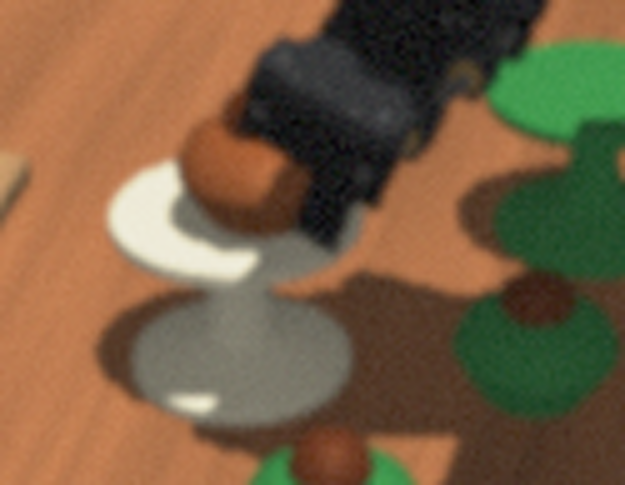

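View pics/t4.png

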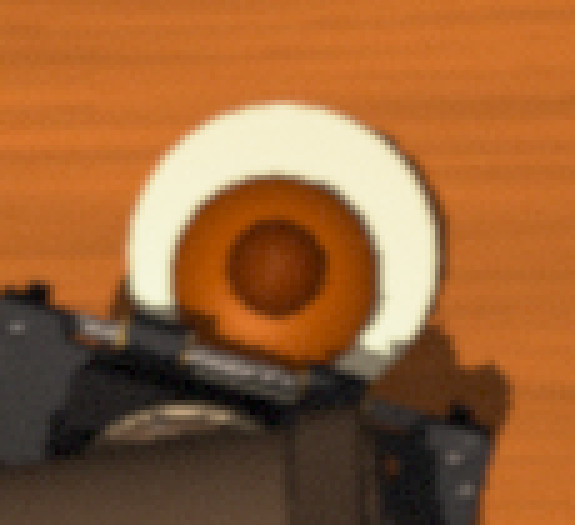

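Call:
{"api": "drive_tool", "payload": {
  "steps": [
    {"slide": [-0.0018, 0.0007, -0.0001], "dr": [0, 0, 0], "fingers": 0.04},
    {"slide": [-0.0036, 0.0013, -0.0002], "dr": [0, 0, 0], "fingers": 0.04},
    {"slide": [-0.0054, 0.002, -0.0003], "dr": [0, 0, 0], "fingers": 0.04},
    {"slide": [-0.007, 0.0025, -0.0004], "dr": [0, 0, 0], "fingers": 0.04},
    {"slide": [-0.008, 0.0029, -0.0005], "dr": [0, 0, 0], "fingers": 0.04}
  ]
}}

```text
t: 4.3
eef_pos: [563.7, -14.6, 98.2]
tcp_rot: [-1.572, 0.349, 2.84]
ft_force: [-1.3, -0.4, -0.5]
opening: 0.417
```

```bash
python3 look.py 5; python3 plan.py 569 -16 98 -17.2 20
```

```text
plate (array([607.4, -29.2]), np.float64(62.2), np.int64(836), 954) 
belly(inner edge) (array([602.1, -27.7]), np.float64(40.6), np.int64(627), 627) 
belly(sat) (array([603.6, -27.6]), np.float64(36.2), np.int64(621), 1373) 
head (array([526.9,  -6.5]), np.float64(77.1), np.int64(3549), 4527)
t 4.4 pos [563.7 -14.6  98.2] F [ 0.4  1.1 -0.3] j [-0.11  0.48  2.05 -0.24  0.27  1.98] op 0.42
slide [-0.0051  0.0021 -0.0003] dr [ 0.    -0.001  0.   ]
```

View pics/t5.png

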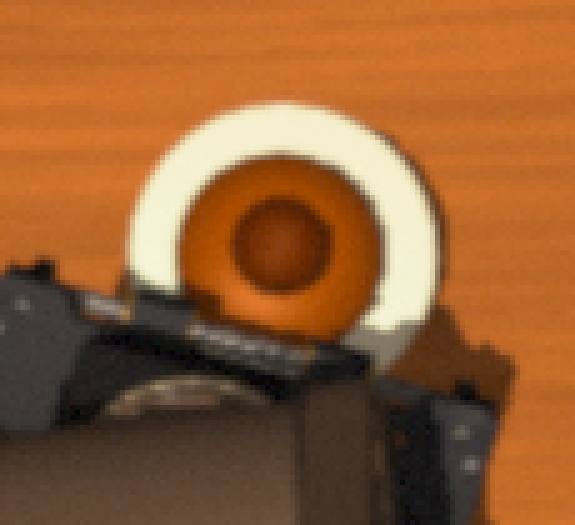

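Call:
{"api": "drive_tool", "payload": {
  "steps": [
    {"slide": [-0.0012, 0.0004, 0], "dr": [0, 0, 0], "fingers": 0.04},
    {"slide": [-0.0024, 0.0009, 0], "dr": [0, 0, 0], "fingers": 0.04},
    {"slide": [-0.0035, 0.0013, -0.0001], "dr": [0, 0, 0], "fingers": 0.04},
    {"slide": [-0.0042, 0.0015, -0.0001], "dr": [0, 0, 0], "fingers": 0.04},
    {"slide": [-0.0047, 0.0017, -0.0001], "dr": [0, 0, 0], "fingers": 0.04}
  ]
}}

```text
t: 4.82
eef_pos: [568.4, -16.0, 98.2]
tcp_rot: [-1.572, 0.349, 2.84]
ft_force: [-0.7, 0.5, -0.2]
opening: 0.417
```

Call:
{"api": "drive_tool", "payload": {
  "steps": [
    {"slide": [0.002, -0.0007, 0], "dr": [0, 0, 0], "fingers": 0.04},
    {"slide": [0.008, -0.0029, 0], "dr": [0, 0, 0], "fingers": 0.04},
    {"slide": [0.018, -0.0066, 0], "dr": [0, 0, 0], "fingers": 0.04},
    {"slide": [0.03, -0.011, 0], "dr": [0, 0, 0], "fingers": 0.04},
    {"slide": [0.042, -0.0153, 0], "dr": [0, 0, 0], "fingers": 0.04}
  ]
}}

```text
t: 5.23
eef_pos: [524.1, -2.3, 98.2]
tcp_rot: [-1.572, 0.348, 2.84]
ft_force: [-0.4, 0.1, 0.3]
opening: 0.417
```

```bash
python3 look.py 6; python3 plan.py 569 -16 98 -17.2 20
```

```text
plate (array([607.2, -29.1]), np.float64(62.3), np.int64(1409), 1409) 
belly(inner edge) (array([0., 0.]), np.float64(0.0), np.int64(0), 0) 
belly(sat) (array([606.7, -28.5]), np.float64(37.3), np.int64(890), 890) 
head (array([534.1,  -6.7]), np.float64(67.1), np.int64(2118), 2441)
t 5.33 pos [523.2  -2.   98.1] F [ 0.4 -0.6 -0.4] j [-0.09  0.44  2.15 -0.32  0.22  2.08] op 0.42
slide [-0.045   0.0164 -0.0002] dr [ 0.    -0.001  0.002]
  return _methods._mean(a, axis=axis, dtype=dtype,
  ret = ret.dtype.type(ret / rcount)
```

View pics/t6.png

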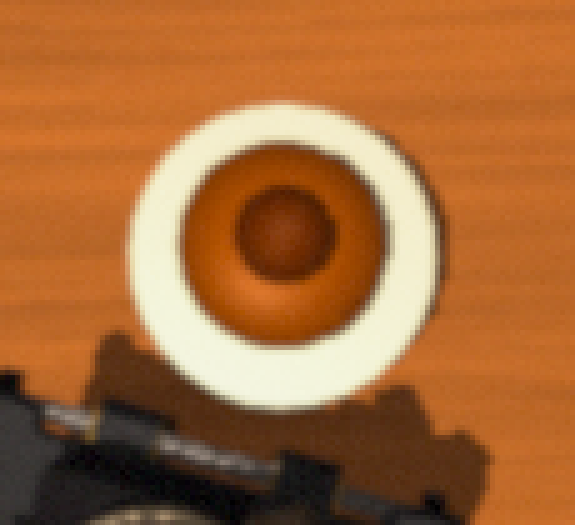

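View pics/s6.png

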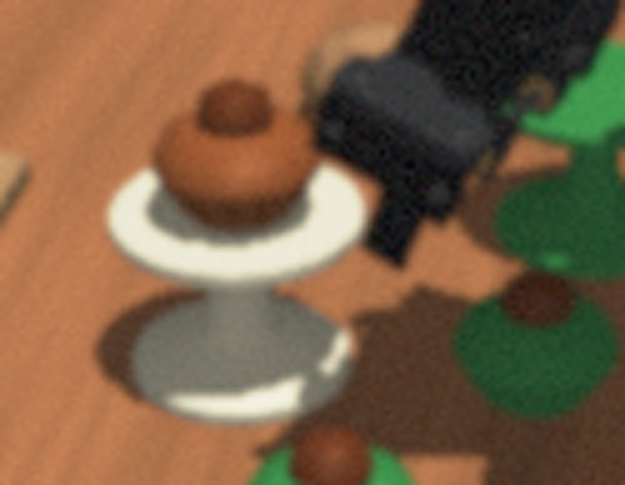

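```bash
cat >> h.py <<'E'
def hole(im=None):
    m=optics.camera_model('top')
    if im is None: im=optics.read_camera('top')
    x0,y0,x1,y1=ROI['top']
    big=cv2.resize(im[y0:y1,x0:x1],None,fx=8,fy=8,interpolation=cv2.INTER_CUBIC)
    cs,h=cv2.findContours((big[...,2]>110).astype(np.uint8),cv2.RETR_CCOMP,cv2.CHAIN_APPROX_NONE)
    T=lambda c:(c.reshape(-1,2)+0.5)/8-0.5+[x0,y0]
    o=max([c for c,k in zip(cs,h[0]) if k[3]<0],key=cv2.contourArea)
    i=max([c for c,k in zip(cs,h[0]) if k[3]>=0],key=cv2.contourArea)
    a,b=fit(ray(m,T(o),90)),fit(ray(m,T(i),119))
    print('plate',a,'belly',b,'off',(b[0]-a[0]).round(2))
E
python3 - <<'E'
from h import *
hole();print(env.state()['t'])
E
```

```text
plate (array([607.2, -29.1]), np.float64(62.3), np.int64(1410), 1410) belly (array([606.8, -29. ]), np.float64(40.6), np.int64(951), 951) off [-0.4  0.1]
5.3833
```

Centred to within 0.4 mm (top), and the side view agrees: plate columns 107–367 and brioche 155–320 share a centre at 237. Retreating.

Call:
{"api": "drive_tool", "payload": {
  "steps": [
    {"slide": [0, -0.015, 0], "dr": [0, 0, 0], "fingers": 0.04},
    {"slide": [0, -0.04, 0], "dr": [0, 0, 0], "fingers": 0.04},
    {"slide": [0, -0.07, 0], "dr": [0, 0, 0], "fingers": 0.04},
    {"slide": [0, -0.09, 0], "dr": [0, 0, 0], "fingers": 0.04},
    {"slide": [0, -0.11, 0], "dr": [0, 0, 0], "fingers": 0.04}
  ]
}}

```text
t: 5.8
eef_pos: [489.7, 8.5, 203.1]
tcp_rot: [-1.572, 0.35, 2.84]
ft_force: [-0.7, 0.2, -0.2]
opening: 0.418
```

```bash
python3 plan.py 480 -150 230 -17.2 20
```

```text
t 5.8 pos [489.7   8.5 203.1] F [-0.7  0.2 -0.2] j [-0.08  0.21  2.11 -0.16  0.49  1.93] op 0.42
slide [-0.0447 -0.0125  0.1543] dr [ 0.001 -0.001 -0.001]
```

Hand is 110 mm above plate level and clear behind it; let it settle, then final check.

Call:
{"api": "drive_tool", "payload": {
  "steps": [
    {"slide": [0, 0, 0], "dr": [0, 0, 0], "fingers": 0.04},
    {"slide": [0, 0, 0], "dr": [0, 0, 0], "fingers": 0.04},
    {"slide": [0, 0, 0], "dr": [0, 0, 0], "fingers": 0.04},
    {"slide": [0, 0, 0], "dr": [0, 0, 0], "fingers": 0.04},
    {"slide": [0, 0, 0], "dr": [0, 0, 0], "fingers": 0.04}
  ]
}}

```text
t: 6.22
eef_pos: [489.6, 8.3, 200.5]
tcp_rot: [-1.571, 0.347, 2.84]
ft_force: [-0.2, -0.6, -1.1]
opening: 0.423
```

```bash
python3 - <<'E'
from h import *
hole()
cv2.imwrite('pics/side9.png',optics.read_camera('side')[:,:,::-1])
cv2.imwrite('pics/top9.png',optics.read_camera('top')[:,:,::-1])
s=env.state();print(s['t'],s['eef_pos'].round(1),np.abs(s['qvel']).max())
E
```

```text
plate (array([607.2, -29.1]), np.float64(62.3), np.int64(1407), 1407) belly (array([606.8, -29. ]), np.float64(40.7), np.int64(953), 953) off [-0.4  0.1]
6.3667 [489.6   8.4 201. ] 0.006192751705411329
```

View pics/side9.png

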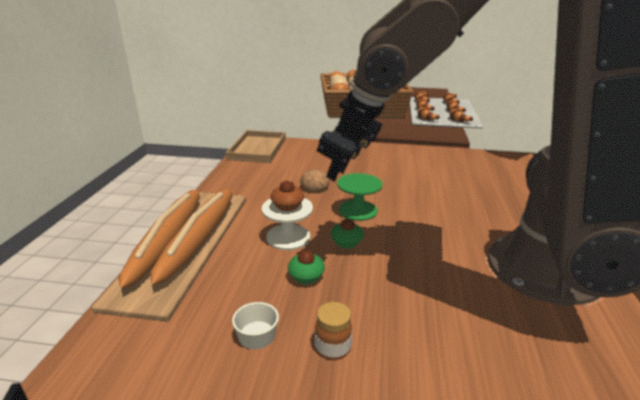

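View pics/top9.png

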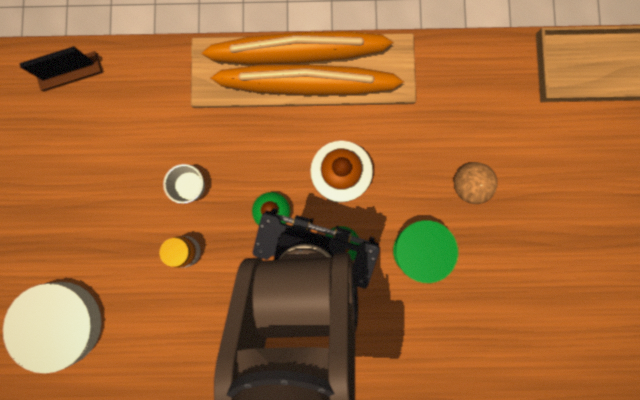

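The brioche (342,168) is upright in the middle of the white plate (342,170). The jar, roll, ramekin and look-alikes are at their starting pixels, and the hand is clear.

```bash
python3 -c "
from cell import env
print(env.job_done())"
```

```text
the job is handed in; nothing more can be done
None
```

The brioche now stands upright in the middle of the white plate, and the job was handed in at about 6.4 s of the 45 s.

I spread the fingertips 40 mm apart, touched the brioche low under its belly from behind, and nudged it about 27 mm in four slow pushes. It was never pinched or lifted.

**Centring:** the last top view puts the brioche axis 0.4 mm from the plate middle. The fitted radii were 40.7 and 62.3 mm, against the true 41 and 62. The side view, taken just after the last nudge, agrees.

**Other things:** the stand stayed within about 0.2 mm of where it was. The jar, roll, ramekin and green look-alikes show no visible movement. The hand is clear, about 110 mm above the plate.

**Failed check:** my automatic fit of the brioche's head did not work in any picture. I judged it upright by eye: the head's offset from the belly matched the first picture, and the side view shows it standing straight. A second, colour-based fit of the belly read about 3 mm too small, so I did not use it.

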